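# Take up the brake shoe with the star wheel

### The arm

A 7-joint arm with a two-finger parallel gripper is mounted at the origin on a cart in front of the work surface, level with it; the furniture and walls round the work are solid. World frame = base frame: x ahead of the robot, y to its left, z up, the work surface at z = 0. Lengths are in m, angles in rad, forces in N, time in s.
With the tool pointing down it reaches from about 0.425 to 0.95 m from the base axis. Payload 4.7 kg.
Tool frame: the origin (TCP) lies between the finger pads; the fingertips stand 25 mm ahead of it and the grasp point (between the pads) lies 6 mm ahead of it; z points along the fingers, y is the line along which they close (so a half turn about z gives the same grasp; the last joint's range is limited). The gripper opens to 85 mm and grips with 20 to 120 N. Pads are 22 mm wide; open, the fingers measure 114 mm over their backs; the gripper's body (76 mm by 85 mm) begins 54 mm behind the grasp point. The pads swing forward as they close: fully open they stand 13 mm farther back than shut.
Start: joints at [-1.356, 0.469, -0.049, 1.532, 0.024, 1.141, -0.082], TCP at [0.163, 0.655, 0.256] pointing down, gripper open.
Joint ranges: [-2.59, 2.59], [-0.33, 1.99], [-1.39, 1.29], [0.1, 2.45], [-1.04, 4.18], [0.21, 1.99], [-2.66, 2.66]. Speed limits (rad/s): [2.57, 2.57, 3.14, 3.14, 3.14, 3.14, 3.14].

### API

Orientations are given as a 3x3 rotation matrix whose columns are the frame's x, y, z axes.
In Python, from rig import * gives the robot as it stands. Calls block until the motion is done:
- movep(position, orientation): joint-space move of the TCP to a pose.
- move_l(position, attitude=None, feed=0.15, until_force=None): straight line of the TCP; attitude=None keeps the orientation; feed is the mean speed in m/s. With until_force (N) it stops when the force on the tool has changed by that much, and returns True; else False.
- move_joints(angles): joint-space move.
- command_gripper(opening, newtons=None): finger opening in m; newtons is the grip in N (None keeps the last); returns when the fingers have stopped.
- sleep(seconds).
- inverse_kinematics(position, orientation): joint angles nearest the present ones, or None.
- sense(): the state.
- camera(name): name is "scene" or "side" or "wrist"; returns (picture, depth): 400x640x3 uint8, red, green, blue; 400x640 float32, m along the optical axis (not along the pixel's ray), 0 where there is no reading.
- camera_params(name): a dict with "K" (3x3 intrinsics, pixels), "dist" ([k1, k2, p1, p2, k3] as OpenCV has them; the pictures are not rectified), "position" and "rotation" of the camera in the world; the wrist camera has in their place "tool_from_camera" (4x4, takes a point from camera to tool coordinates, whose origin is the TCP and whose axes are the flange's). Camera axes: x right, y down, z forward; pixel columns grow to the right and rows downward; lengths in m; the calibration is good to about 2 mm. A picture is of the moment at which its call begins: read the wrist's pose just before it. camera_params takes no time and is no camera call.
A pose or a line that the arm cannot do raises Unreachable and nothing moves.
- finish_job(): hands the job in; it is judged then, once.
The state is a dict: "time_s": time; "joint_pos": joint angles; "qd": joint speeds; "joint_efforts": joint torques, N m; "position": TCP position; "tcp_rot": TCP orientation; "wrist_force": force on the tool from outside, world axes, zero at the start; "ft_torque": the same for the moment, N m; "finger_gap": finger opening in m; "gripper_force": force on a finger pad.
Only numpy, scipy, OpenCV 4.12 (cv2) and the standard library are available. Lean on these libraries where they do the work, as an engineer would, in place of code of your own. Each camera call takes 0.05 s, during which the arm holds its last target. There are 200 camera calls.

### The job

Take the adjusting tool out of its wooden holder, put its blade through the slot on top of the brake unit and push the star wheel round, tooth by tooth, away from the robot, until you feel the shoe press firmly on the lining in the drum; stop there, do not force it. Then stand the tool back in its holder, touching the brake unit with nothing but the tool and leaving the other things on the bench alone.

Things in the scene. Friction and masses are not known exactly. Their poses are not given: they have to be found in the camera images.
- brake: Grey brake adjuster unit fixed on the bench: foot 104 x 150 x 8 mm, housing 84 (x) x 54 (y) x 79 mm high with a flat cover, and at its -y side the shoe, the lining and the dark arc of the drum's rim (72 mm high, 104 mm from the origin). Origin on the bench under the slot's centre; +x runs along the slot: push the teeth that way (roughly away from the robot); the shoe moves to -y.
- slot (a point): Centre of the access slot, at the top face of the 4 mm thick cover, 79 mm above the bench. The slot is 32 mm long along the brake's x and 18 mm wide along its y. Axes as the brake's.
- wheel_axis (a point): Middle of the star wheel in the housing, 42 mm above the bench under the slot's centre; it turns about the brake's y. 12 teeth, tip radius 30 mm, root radius 20 mm, teeth 3.5 mm thick, 14 mm wide (y). Turning it free takes 4 to 6 N at the teeth; it stays where left. Once the shoe meets the lining the push grows steeply, 3 to 6 N per mm of travel: 9 to 10 N in all is firm, 15 N is forced.
- star_wheel (a joint): Angle of the wheel (rad), growing as its top teeth go to the brake's +x and the shoe goes out (6 mm a tooth). Teeth stand at (value + k x 0.5236) from straight up, leaning to +x. From the start the shoe meets the lining after 1 to 4 teeth: that differs with wear and must be felt.
- shoe: Dark steel shoe block 46 x 14 x 40 mm on the threaded stem at the -y side of the housing; origin at the middle of its inner face (14 mm from the face that meets the lining), 42 mm above the bench; slides to the brake's -y as the wheel is advanced.
- drum: Dark arc of the drum's rim, 72 mm high, 9 mm thick, fixed at the unit's -y end; it carries the cork-coloured lining (44 x 8 x 36 mm, on a spring of 35 N per mm) that faces the shoe. How far the lining stands out is not reported. Origin on the bench under the middle of the rim, axes as the brake's.
- tool_grip (a point): Centre of the adjusting tool's handle: upright square wooden handle 23 x 23 mm, 70 mm high with its steel collar, 120 g; take it at this point. Axes as the tool's: z up along the handle, x across the blade's thickness, y along its width. Blade tip 82 mm below this point.
- tool_tip (a point): Tip of the tool's steel blade, on its centre line. The blade is 4 mm thick (tool x), 12 mm wide (tool y), 45 mm long below the 25 x 25 mm collar. In the brake's slot the tool's x must lie along the slot. The tip works between the teeth 12 to 14 mm below the cover's top face; 5 mm below it clears the teeth.
- holder: Wooden holder block 70 x 70 x 52 mm fixed on the bench, with a pocket 10 mm (x) by 18 mm (y), 48 mm deep, in the middle of its top. The tool stands in it, blade down, collar resting on the top face. Origin on the bench under the pocket.
- holder_mouth (a point): Centre of the pocket's mouth at the top of the holder, 52 mm above the bench. When the tool is home its tip is 45 mm below this point. Axes as the holder's.
- mallet: Rubber mallet with wooden handle 70 x 269 x 48 mm, a bystander; origin at the centre of its underside.
- marker: Marker pen 16 x 140 x 18 mm, a bystander; origin at the centre of its underside.
- tape: Roll of masking tape 96 mm across, 25 mm high, a bystander; origin at the centre of its underside.
- brush: Flat paint brush 42 x 214 x 22 mm, a bystander; origin at the centre of its underside.
There are look-alikes about, which are no part of the job. There is more than one size of the part that bears tool_grip; the job needs the middle-sized. Leave any white look-alike of the holder alone.

How it is judged:
On the way, in this order (a step that is already met when the one before it is completed fails the run):
1. the tool's blade is through the slot of the brake's cover (z of tool_tip in the frame of slot below -0.005 m and horizontal distance between tool_tip and slot below 0.02 m), for 0.1 s.
2. with the blade still in the slot, the shoe presses on the lining with more than 4 N (contact force between shoe and drum above 4 N and z of tool_tip in the frame of slot below -0.004 m and horizontal distance between tool_tip and slot below 0.02 m), for 0.2 s.
At the end, for the whole second after the job is handed in: The shoe stays pressed on the lining with more than 4 N, and the tool stands at rest in the holder: tip at least 40 mm below the pocket's mouth and within 12 mm of its axis, handle within 0.12 rad of upright (contact force between shoe and drum above 4 N and horizontal distance between tool_tip and holder_mouth below 0.012 m and z of tool_tip in the frame of holder_mouth below -0.04 m and angle between tool_grip's own z axis and vertical below 0.12 rad); the robot touches nothing.
It fails at once if the shoe is forced: it presses on the lining with more than 30 N (contact force between shoe and drum above 30 N).
It fails at once if the gripper touches the brake unit itself (over 3 N) (contact force between any of the arm, the fingers and brake above 3 N).
It fails at once if a bystander (mallet, marker, tape, brush) is moved more than 40 mm (distance of any of mallet, marker, tape, brush from where it was at the start of the episode above 0.04 m).
It also fails if it takes over 67 s, if anything falls off the work surface, if the arm or the gripper's body presses on something with over 40 N, if the wrist force passes 120 N, or if a joint passes its speed limit or range.

## Working session

There is one attempt and no reset: what is moved stays moved. The work goes in short steps, each a Python script; the robot and the scene stay as the last script left them, time stands still between calls to the robot, and variables do not carry over. Pictures are saved under pics/ and viewed, at most 10 in all, crops included, and the job is handed in when it is done.

```bash
ls; mkdir -p pics; python3 - <<'E'
from rig import *
import cv2,numpy as np
for n in("scene","side"):
    p,d=camera(n); cv2.imwrite(f"pics/{n}0.png",p[:,:,::-1]); np.save(f"pics/{n}0.npy",d)
    c=camera_params(n); print(n,c)
print(camera_params("wrist")); s=sense(); print(s)
E
```

```text
pics
scene {'K': array([[443.286966  ,   0.        , 316.65005787],
       [  0.        , 443.286966  , 206.95905118],
       [  0.        ,   0.        ,   1.        ]]), 'dist': array([0.0394762, 0.       , 0.       , 0.       , 0.       ]), 'position': array([ 0.01996426, -0.5467368 ,  0.98720617]), 'rotation': array([[ 7.16853278e-01, -5.44699783e-01,  4.35228130e-01],
       [-6.97223903e-01, -5.60442248e-01,  4.46971269e-01],
       [ 4.55078545e-04, -6.23864274e-01, -7.81532571e-01]])}
side {'K': array([[400.72084791,   0.        , 315.0832795 ],
       [  0.        , 400.72084791, 198.08191315],
       [  0.        ,   0.        ,   1.        ]]), 'dist': array([-0.0905446,  0.       ,  0.       ,  0.       ,  0.       ]), 'position': array([0.24122862, 0.59048834, 0.67456843]), 'rotation': array([[-0.90858155, -0.26181393,  0.32547355],
       [-0.41715479,  0.60880539, -0.67478729],
       [-0.02148134, -0.74887213, -0.66236628]])}
{'K': array([[300.67431461,   0.        , 319.21741601],
       [  0.        , 300.67431461, 201.54412703],
       [  0.        ,   0.        , 
[... 620 characters left out ...]
6e-03, -2.15542229e-03, -1.60008418e-03, -3.41378170e-03,
       -6.58714161e-05,  7.99982287e-04,  1.90971627e-04]), 'joint_efforts': array([ 3.79655630e-04, -5.11513424e+01, -4.73209948e-02, -2.38388622e+01,
        1.07597967e-02,  4.37346840e-03, -2.45654991e-05]), 'position': array([0.16278768, 0.65457994, 0.25537359]), 'tcp_rot': array([[-9.70430085e-01,  2.41382060e-01, -3.88623209e-04],
       [ 2.41382370e-01,  9.70428570e-01, -1.71528090e-03],
       [-3.69069722e-05, -1.75836699e-03, -9.99998453e-01]]), 'wrist_force': array([-0.04370635, -0.52420488,  1.17639169]), 'ft_torque': array([-0.05336342, -0.01769058,  0.00743738]), 'gripper_force': 0.0, 'finger_gap': 0.08491702044480148}
```

View pics/scene0.png

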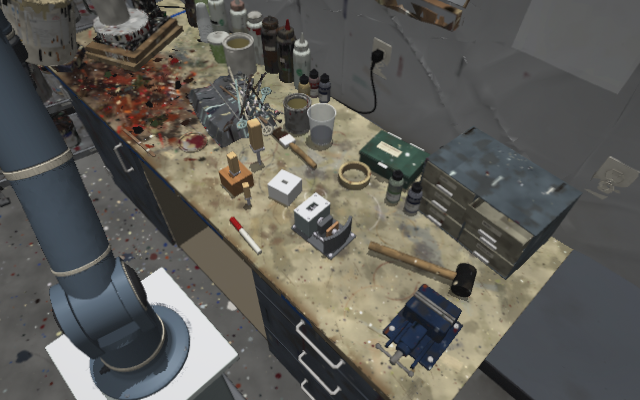

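View pics/side0.png

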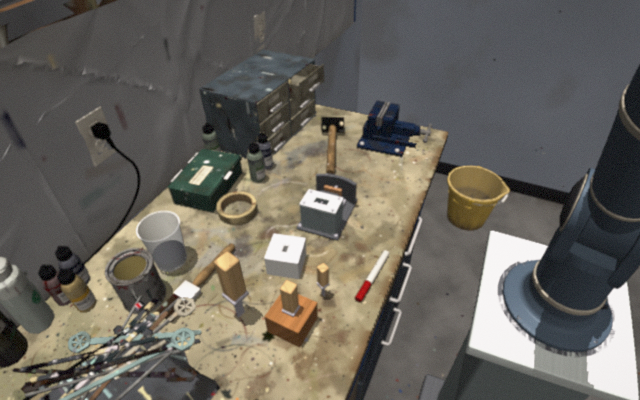

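Scene view: the orange holder with a tool in it is at (236,178). The other tools are a large one at (256,135) and a small one at (247,195). The white look-alike holder is at (285,187) and the brake at (312,220). The tool in the orange holder looks middle-sized, so I'll measure it and confirm with a crop.

```bash
cat > h.py <<'E'
import cv2,numpy as np
from rig import *
def pix2ray(n,uv,T=None):
    c=camera_params(n); u=cv2.undistortPoints(np.float64(uv).reshape(-1,1,2),c["K"],c["dist"]).reshape(-1,2)
    r=np.c_[u,np.ones(len(u))]
    if T is None: return c["position"],r@c["rotation"].T
    M=T@c["tool_from_camera"]; return M[:3,3],r@M[:3,:3].T
def onplane(n,uv,z,T=None):
    o,r=pix2ray(n,uv,T); return o+r*((z-o[2])/r[:,2])[:,None]
def cloud(n,d,T=None):
    v,u=np.mgrid[:400,:640]; o,r=pix2ray(n,np.c_[u.ravel(),v.ravel()],T)
    P=(o+r*d.reshape(-1,1)).reshape(400,640,3); P[d==0]=np.nan; return P
def tcpT():
    s=sense(); T=np.eye(4); T[:3,:3]=s["tcp_rot"]; T[:3,3]=s["position"]; return T
E
python3 - <<'E'
from h import *
for n,boxes in (("scene",dict(holder=(215,145,260,200),brake=(285,185,365,260),big=(240,112,270,165),small=(238,178,258,210))),("side",dict(holder=(260,275,325,345),brake=(295,172,362,245),big=(212,245,250,322),small=(312,258,334,298)))):
    im=cv2.imread(f"pics/{n}0.png"); P=cloud(n,np.load(f"pics/{n}0.npy"))
    for k,(a,b,c,e) in boxes.items():
        Q=P[b:e,a:c].reshape(-1,3); C=im[b:e,a:c].reshape(-1,3).astype(float)
        print(n,k,"zmax",np.round(np.nanpercentile(Q[:,2],[90,97,99.5]),3))
        for lo,hi in {"holder":[(.045,.058),(.105,.135)],"brake":[(.074,.084),(.004,.014)],"big":[(.03,.25)],"small":[(.03,.25)]}[k]:
            m=(Q[:,2]>lo)&(Q[:,2]<hi)
            if m.sum()<8: print(lo,m.sum());continue
            r=cv2.minAreaRect(Q[m,:2].astype(np.float32)*1000); print("  z",lo,hi,m.sum(),"med",np.round(np.median(Q[m],0),3),"rect mm",np.round(r[0],1),np.round(r[1],1),round(r[2],1))
a=cv2.imread("pics/scene0.png")[100:280,200:370]; b=cv2.imread("pics/side0.png")[165:345,200:370]
cv2.imwrite("pics/crop1.png",cv2.resize(np.hstack([a,b]),None,fx=2.35,fy=2.35,interpolation=cv2.INTER_CUBIC))
E
```

```text
scene holder zmax [0.074 0.108 0.122]
  z 0.045 0.058 402 med [0.452 0.234 0.051] rect mm [467.2 242.5] [171.6 105.1] 41.8
  z 0.105 0.135 85 med [0.46  0.24  0.119] rect mm [461.4 245.4] [22.8 27.7] 1.2
scene brake zmax [0.071 0.079 0.081]
  z 0.074 0.084 493 med [ 0.518 -0.017  0.079] rect mm [519.6 -56. ] [ 88.6 137.7] 0.5
  z 0.004 0.014 660 med [ 0.492 -0.068  0.008] rect mm [552.3 -31.4] [254.5 227.3] 44.4
scene big zmax [0.141 0.163 0.166]
  z 0.03 0.25 859 med [0.574 0.278 0.07 ] rect mm [604.  329.6] [258.2  91.4] 50.3
scene small zmax [0.065 0.086 0.088]
  z 0.03 0.25 178 med [0.44  0.159 0.051] rect mm [450.6 189.3] [84.  39.1] 49.4
side holder zmax [0.07  0.121 0.123]
  z 0.045 0.058 1083 med [0.449 0.26  0.052] rect mm [459.5 224.3] [118.5  71.8] 86.4
  z 0.105 0.135 245 med [0.458 0.252 0.121] rect mm [460.7 248.3] [23.7 23.2] 84.8
side brake zmax [0.077 0.079 0.081]
  z 0.074 0.084 610 med [ 0.515 -0.01   0.079] rect mm [520.5 -44.6] [ 86.6 126.1] 6.8
  z 0.004 0.014 502 med [ 0.482 -0.005  0.007] rect mm [512.1 -35.8] [138. 150.] 19.4
side big zmax [0.162 0.165 0.166]
  z 0.03 0.25 1201 med [0.552 0.278 0.131] rect mm [562.  270.4] [35.9 34.7] 72.1
side small zmax [0.081 0.088 0.09 ]
  z 0.03 0.25 263 med [0.433 0.167 0.07 ] rect mm [436.5 163.1] [18.5 19.3] 65.0
```

View pics/crop1.png

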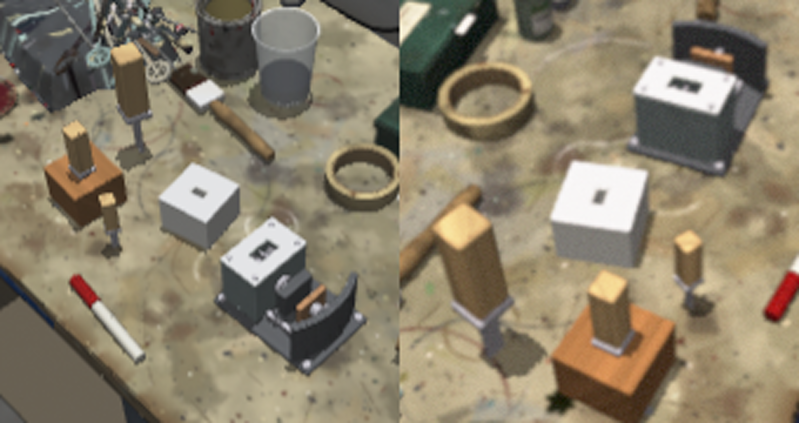

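The crop shows the orange holder (scene px 236,178) with the tool in it. Its handle is 23 mm square and its top is at z=0.122, so it sits between the 35 mm (256,135) and 18 mm (247,195) ones and is the one to use. Next I'll look at the tool and the brake from above with the wrist camera.

```bash
cat >> h.py <<'E'
def Rz(a): # closing axis y at world angle a, tool pointing down
    c,s=np.cos(a),np.sin(a); return np.array([[-s,c,0],[c,s,0],[0,0,-1.]])
E
python3 - <<'E'
from h import *
command_gripper(0.06)
for n,p in (("tool",[.46,.247,.28]),("brake",[.518,-.015,.24])):
    movep(p,Rz(0)); sleep(.3); T=tcpT(); im,d=camera("wrist"); cv2.imwrite(f"pics/w_{n}.png",im[:,:,::-1]); np.savez(f"pics/w_{n}.npz",d=d,T=T)
    P=cloud("wrist",d,T)
    if n=="brake": m=(np.abs(P[...,2]-.079)<.005)&(im.min(2)>150)
    else: m=(np.abs(P[...,2]-.122)<.006)&(np.hypot(P[...,0]-.46,P[...,1]-.247)<.03)
    k=max(cv2.findContours(m.astype(np.uint8),cv2.RETR_EXTERNAL,cv2.CHAIN_APPROX_NONE)[0],key=cv2.contourArea)
    q=onplane("wrist",k.reshape(-1,2),.079 if n=="brake" else .122,T)
    print(n,np.round(cv2.minAreaRect(q[:,:2].astype(np.float32)*1000),1) if 0 else cv2.minAreaRect(q[:,:2].astype(np.float32)*1000),np.nanmedian(P[m],0))
    cv2.imwrite(f"pics/w_{n}c.png",im[:,:,::-1])
a,b=[cv2.imread(f"pics/w_{n}.png")[60:340,180:470] for n in("tool","brake")]
cv2.imwrite("pics/w2.png",cv2.resize(np.hstack([a,b]),(796,384),interpolation=cv2.INTER_CUBIC))
print(sense()["time_s"],sense()["joint_pos"])
E
```

```text
tool ((464.5899353027344, 248.68362426757812), (23.564434051513672, 22.655670166015625), 85.87751770019531) [0.46430941 0.24872485 0.12183952]
brake ((520.9797973632812, -14.414085388183594), (83.73683166503906, 54.15040588378906), 2.3569321632385254) [ 0.52340768 -0.01171808  0.07915449]
4.0667 [-0.55099893  0.25078693  0.5970053   1.94809749 -0.16770837  0.99113107
  0.12524302]
```

View pics/w2.png

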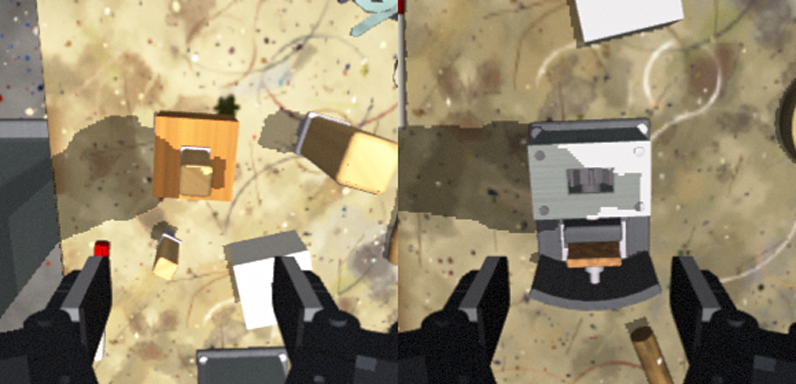

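The wrist view shows the brake with its shoe towards image bottom (-y), and the slot along image x at about (590,180) in the right half. The tool sits in the orange holder at (197,180) in the left half. I'll grasp it now.

```bash
python3 - <<'E'
from h import *
a=np.deg2rad(-4.1); p=np.array([.4638,.2483,0])
movep(p+[0,0,.2],Rz(a)); move_l(p+[0,0,.095],feed=.12)
f0=sense()["wrist_force"]; command_gripper(0.0,110); s=sense(); print("gap",s["finger_gap"],s["gripper_force"],s["wrist_force"]-f0,s["position"])
move_l(p+[0,0,.21],feed=.1); sleep(.2); s=sense(); print(s["position"],s["wrist_force"]-f0,s["finger_gap"],s["time_s"])
T=tcpT(); A=[]
for n in("scene","side","wrist"):
    im,d=camera(n); cv2.imwrite(f"pics/lift_{n}.png",im[:,:,::-1]); np.savez(f"pics/lift_{n}.npz",d=d,T=T)
    c=camera_params(n)
    if n=="wrist": A.append(cv2.resize(im[100:400,170:470,::-1],(266,266))); continue
    X=(T[:3,3]-[0,0,.05]-c["position"])@c["rotation"]; u,v=cv2.projectPoints(X.reshape(1,1,3),np.zeros(3),np.zeros(3),c["K"],c["dist"])[0].ravel().astype(int); print(n,u,v)
    A.append(cv2.resize(im[max(v-35,0):v+35,u-35:u+35,::-1],(266,266),interpolation=cv2.INTER_CUBIC))
b=cv2.imread("pics/w_brake.png"); A.append(cv2.resize(b[150:230,270:370],(332,266),interpolation=cv2.INTER_CUBIC))
A[3]=A[3][:,:]; cv2.imwrite("pics/lift.png",np.vstack([np.hstack(A[:2]),np.hstack([A[2],A[3][:,33:299]])]))
E
```

```text
gap 0.021953641655739115 107.40261197090149 [-2.45094763 -0.61023111  7.04984351] [0.46407274 0.24863104 0.09576592]
[0.46362482 0.24814956 0.20950962] [-0.90139545 -0.21173    -0.65992466] 0.021807625252472054 8.075
scene 228 143
side 285 271
```

View pics/lift.png

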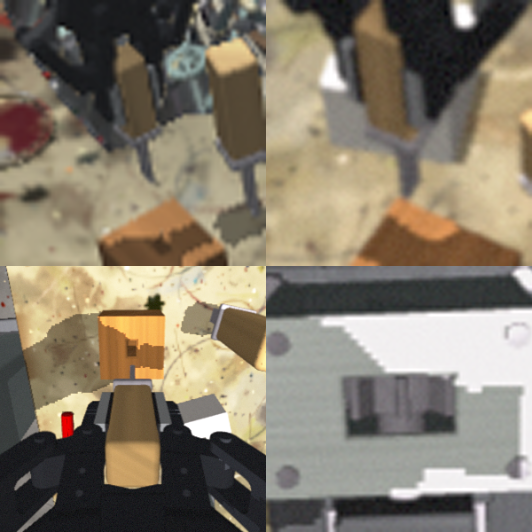

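The tool is lifted. The pocket's narrow side runs along world x, so the tool's x already lies along the slot. Now I'll read the tooth phase and cross-check the cover's position with the other cameras.

```bash
python3 - <<'E'
from h import *
def cover(n,im,box,T=None):
    a,b,c,e=box; g=im.astype(int); m=np.zeros((400,640),np.uint8)
    P=cloud(n,np.load(f"pics/{n}0.npy")) 
    m[b:e,a:c]=((np.abs(P[b:e,a:c,2]-.079)<.006)&(g[b:e,a:c].min(2)>120))
    k=max(cv2.findContours(m,cv2.RETR_EXTERNAL,cv2.CHAIN_APPROX_NONE)[0],key=cv2.contourArea)
    return cv2.minAreaRect((onplane(n,k.reshape(-1,2),.079)[:,:2]*1000).astype(np.float32))
print(cover("scene",cv2.imread("pics/scene0.png"),(285,185,340,245)),cover("side",cv2.imread("pics/side0.png"),(295,182,350,225)))
z=np.load("pics/w_brake.npz"); T=z["T"]; P=cloud("wrist",z["d"],T); im=cv2.imread("pics/w_brake.png")
a=np.deg2rad(2.36); X=np.array([np.cos(a),np.sin(a)]); c=np.array([.521,-.0144])
print("cam",(T@camera_params("wrist")["tool_from_camera"])[:3,3])
L=(P[...,:2]-c)@X; M=(P[...,:2]-c)@[-X[1],X[0]]
for r in range(178,192,2):
  cs=range(288,346); print(r,"m",np.round(M[r,317]*1000),"z",[int(P[r,q,2]*1000) if P[r,q,2]==P[r,q,2] else -1 for q in cs])
  print("   gray",[int(im[r,q].mean()) for q in cs])
print("L",[int(round(L[184,q]*1000)) for q in cs])
g=cv2.resize(im[165:200,280:355],None,fx=10,fy=10,interpolation=cv2.INTER_CUBIC); cv2.imwrite("pics/slot.png",cv2.convertScaleAbs(g,alpha=1.6))
E
```

```text
((518.00146484375, -16.372859954833984), (86.40522766113281, 55.92362976074219), 2.2674038410186768) ((515.9865112304688, -12.160324096679688), (85.79813385009766, 56.547584533691406), 2.4548466205596924)
cam [0.51980412 0.06114361 0.35787882]
178 m 14.0 z [78, 78, 79, 79, 79, 79, 80, 79, 79, 79, 77, 78, 78, 78, 79, 79, 78, 78, 79, 78, 78, 78, 78, 79, 79, 79, 79, 80, 79, 79, 79, 77, 80, 79, 79, 78, 79, 79, 78, 78, 80, 79, 78, 78, 79, 78, 79, 78, 78, 78, 79, 78, 79, 79, 78, 78, 79, 79]
   gray [165, 163, 163, 163, 164, 163, 165, 166, 166, 162, 164, 164, 164, 163, 164, 162, 164, 161, 164, 161, 161, 162, 160, 165, 177, 206, 241, 241, 241, 239, 239, 241, 240, 240, 239, 240, 240, 241, 240, 238, 239, 240, 241, 239, 240, 240, 241, 240, 240, 240, 239, 239, 240, 240, 240, 240, 241, 240]
180 m 12.0 z [79, 78, 79, 79, 78, 78, 78, 78, 78, 79, 77, 79, 78, 79, 78, 78, 79, 79, 79, 79, 79, 79, 79, 79, 79, 78, 79, 78, 79, 79, 79, 78, 79, 80, 78, 79, 79, 78, 78, 78, 79, 78, 79, 78, 79, 80, 79, 78, 79, 79, 79, 79, 79, 79, 78, 78, 77, 79]
   gray [160, 158, 158, 158, 160, 157, 161, 160, 160, 158, 161, 1
[... 2456 characters left out ...]
4, 68, 68, 68, 67, 65, 64, 63, 60, 59, 60, 61, 61, 61, 62, 70, 70, 71, 71, 62, 60, 60, 60, 60, 59, 60, 62, 64, 65, 66, 68, 68, 67, 77, 78, 79, 77, 78, 79, 78, 78, 77]
   gray [161, 158, 156, 159, 158, 159, 160, 159, 160, 156, 158, 161, 158, 157, 148, 128, 101, 99, 118, 104, 81, 77, 71, 72, 90, 115, 120, 116, 123, 119, 110, 96, 112, 113, 99, 105, 116, 115, 114, 110, 107, 93, 93, 93, 94, 97, 109, 110, 107, 136, 156, 160, 156, 161, 160, 158, 161, 160]
L [-31, -30, -29, -28, -27, -26, -25, -24, -23, -22, -21, -20, -19, -18, -17, -16, -17, -15, -14, -13, -12, -11, -10, -9, -8, -7, -6, -5, -4, -3, -2, -1, 0, 1, 2, 3, 4, 5, 6, 7, 8, 9, 10, 11, 12, 13, 14, 15, 16, 16, 17, 18, 19, 20, 21, 22, 23, 24]
```

View pics/slot.png

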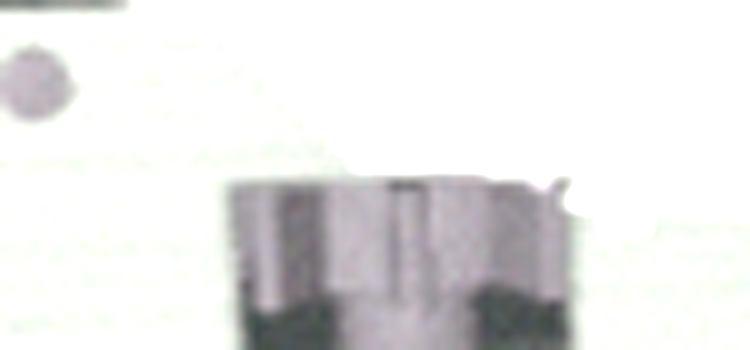

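The depth profile puts a tooth almost straight up (L≈+0.5 mm) and its neighbours at ±30°. The blade goes in about 6.5 mm behind the slot's centre. I'll hover there and check the tip against the slot.

```bash
cat >> h.py <<'E'
A=np.deg2rad(2.36); BX=np.array([np.cos(A),np.sin(A),0]); BY=np.array([-BX[1],BX[0],0])
C=np.array([.5185,-.0142,0]); DZ=.0888
def tip(x,y,dz): return C+BX*x+BY*y+[0,0,.079+dz+DZ]   # TCP goal for the tip at slot-frame (x,y,dz)
E
python3 - <<'E'
from h import *
move_l([.4638,.2483,.24],feed=.2); movep(tip(-.0065,0,.07),Rz(A)); move_l(tip(-.0065,0,.008),feed=.1); sleep(.2)
T=tcpT(); print(T[:3,3]-tip(-.0065,0,.008)); I=[]
for n in("scene","side"):
    im,d=camera(n); cv2.imwrite(f"pics/hov_{n}.png",im[:,:,::-1]); c=camera_params(n)
    pr=lambda X: cv2.projectPoints(((X-c["position"])@c["rotation"]).reshape(1,1,3),np.zeros(3),np.zeros(3),c["K"],c["dist"])[0].ravel()
    print(n,"tip",pr(T[:3,3]-[0,0,DZ]),"slot",pr(C+[0,0,.079]))
    u,v=pr(C+[0,0,.079]).astype(int); I.append(cv2.resize(im[v-32:v+20,u-26:u+26,::-1],(390,390),interpolation=cv2.INTER_CUBIC)); print("crop org",u-26,v-32,"scale 7.5")
cv2.imwrite("pics/hov.png",cv2.convertScaleAbs(np.hstack(I),alpha=1.4)); print(sense()["time_s"])
E
```

```text
[ 4.36836209e-04 -2.41346387e-06  6.60449006e-04]
scene tip [309.55755762 204.90119289] slot [311.1950447  205.66090228]
crop org 285 173 scale 7.5
side tip [323.47954831 198.17677113] slot [320.97147056 200.44892219]
crop org 294 168 scale 7.5
10.6333
```

View pics/hov.png

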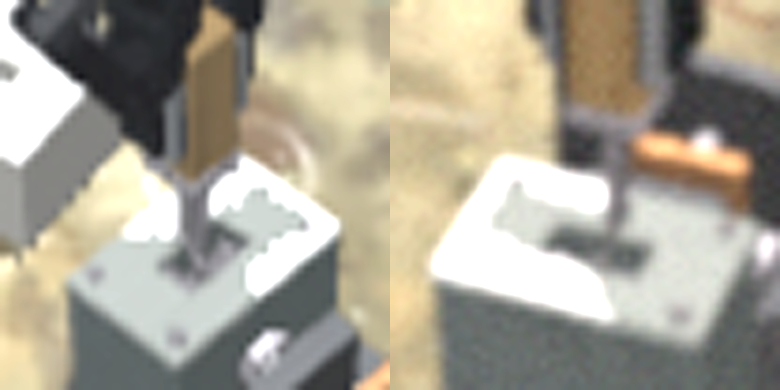

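In the side crop the tip (222,235) relative to the slot centre (207,250) matches the prediction within 1 px. Going down with a force guard.

```bash
python3 - <<'E'
from h import *
f0=sense()["wrist_force"]; np.save("f0.npy",f0)
for dz in(-.004,-.0135):
    h=move_l(tip(-.0065,0,dz),feed=.03,until_force=4); sleep(.15); s=sense(); T=s["position"]
    print(dz,h,"tip dz",T[2]-DZ-.079,"x",(T-C)@BX,"f",np.round([(s["wrist_force"]-f0)@v for v in(BX,BY,[0,0,1])],2),s["time_s"])
    if h: break
E
```

```text
-0.004 False tip dz -0.0038740773631854852 x -0.006365144276592147 f [-0.83 -0.22 -0.13] 11.3333
-0.0135 False tip dz -0.013406374341385197 x -0.006380982311579579 f [0.38 0.81 0.85] 11.95
```

```bash
cat >> h.py <<'E'
f0=np.load("f0.npy")
def F(k=5):
    v=[]
    for _ in range(k): sleep(.02); v.append(sense()["wrist_force"]-f0)
    v=np.mean(v,0); return np.array([-v@BX,v@BY,v[2]])
def tx(): return (sense()["position"]-C)@BX
E
python3 - <<'E'
from h import *
x=-.0065
while x<.006:
    x+=.002; h=move_l(tip(x,0,-.0135),feed=.015,until_force=6); print(round(x,4),h,round(tx()*1e3,2),np.round(F(3),2))
    if F(3)[0]>7.5: break
print(sense()["time_s"])
E
```

```text
-0.0045 False -4.31 [0.09 0.01 0.28]
-0.0025 False -2.64 [0.61 0.25 0.53]
-0.0005 False -1.72 [4.65 0.29 3.65]
0.0015 False 1.12 [4.84 0.32 0.73]
0.0035 False 3.0 [ 4.14  0.02 -1.3 ]
0.0055 False 5.16 [ 5.39  0.74 -1.28]
0.0075 False 7.43 [ 5.15  0.03 -0.81]
14.6333
```

Free push is about 5 N, with no lining contact yet. On to the next tooth.

```bash
cat >> h.py <<'E'
def nxt(xi=-.009):
    x=tx(); move_l(tip(x-.0015,0,-.0135),feed=.03); move_l(tip(x-.0015,0,-.004),feed=.05); move_l(tip(xi,0,-.004),feed=.05)
    print("air",np.round(F(3),2)); h=move_l(tip(xi,0,-.0135),feed=.03,until_force=5); print("down",h,np.round(F(3),2)); return h
def push(x,xe=.0075,step=.0015):
    while x<xe:
        x+=step; h=move_l(tip(x,0,-.0135),feed=.015,until_force=6); f=F(3); print(round(x,4),h,round(tx()*1e3,2),np.round(f,2),end=" | ")
        if f[0]>6.6: print("RISE"); return x
    print(); return None
E
python3 - <<'E'
from h import *
if not nxt(): push(-.005)
print(sense()["time_s"])
E
```

```text
air [0.36 0.32 0.3 ]
down False [0.15 0.33 0.1 ]
-0.0035 True -7.16 [-0.18  0.42  0.56] | -0.002 False -2.97 [ 4.37  0.73 -1.75] | -0.0005 False -0.97 [ 4.27 -0.03 -2.11] | 0.001 False 0.79 [ 3.93  0.49 -1.73] | 0.0025 False 2.47 [ 5.15  0.46 -2.02] | 0.004 False 4.01 [ 4.84  0.66 -1.25] | 0.0055 False 5.5 [ 5.01  0.85 -1.29] | 0.007 False 7.02 [ 4.9   0.2  -0.75] | 0.0085 False 8.54 [ 5.42  0.54 -0.51] | 
19.325
```

```bash
cat >> h.py <<'E'
def push(x,xe=.0085,step=.001):
    f=F(2)
    while x<xe:
        x+=step; h=move_l(tip(x,0,-.0135),feed=.015,until_force=6.5 if f[0]<3 else 4); f=F(3); print(round(x,4),h,round(tx()*1e3,2),np.round(f[[0,2]],2),end=" | ")
        if f[0]>6.5: print("RISE"); return x
    print(); return None
E
python3 - <<'E'
from h import *
if not nxt(): push(-.005)
print(sense()["time_s"])
E
```

```text
air [0.01 0.28 0.51]
down False [-0.24  0.28  0.  ]
-0.004 False -5.06 [5.4  3.74] | -0.003 False -3.23 [4.05 2.28] | -0.002 False -2.01 [4.59 2.3 ] | -0.001 False -1.07 [4.37 2.1 ] | 0.0 False -0.02 [4.39 1.78] | 0.001 False 0.93 [4.61 2.02] | 0.002 False 1.89 [4.32 0.43] | 0.003 False 2.81 [ 4.84 -0.12] | 0.004 False 3.59 [ 5.3  -1.47] | 0.005 False 4.05 [ 6.37 -0.3 ] | 0.006 False 4.44 [7.17 1.51] | RISE
24.5167
```

The force is rising: 7.2 N, with the tip lagging its target. Now fine steps.

```bash
python3 - <<'E'
from h import *
x=.006
while x<.0105:
    x+=.0003; move_l(tip(x,0,-.0135),feed=.015,until_force=4); f=F(5); print(round(x,4),round(tx()*1e3,2),np.round(f,2))
    if f[0]>9.1: break
print(sense()["time_s"])
E
```

```text
0.0063 4.51 [8.1  0.45 1.63]
0.0066 4.59 [8.   0.39 1.96]
0.0069 4.73 [8.94 0.09 2.55]
0.0072 4.86 [8.72 0.18 2.86]
0.0075 4.98 [9.76 0.28 3.36]
26.1833
```

Firm at about 9.5 N. Backing off, lifting out and returning to the holder.

```bash
python3 - <<'E'
from h import *
a=np.deg2rad(-4.1); p=np.array([.4640,.2485,0]); x=tx()
move_l(tip(x-.003,0,-.0135),feed=.02); print(np.round(F(3),2))
move_l(tip(x-.003,0,.08),feed=.08); print(np.round(F(3),2))
movep(p+[0,0,.24],Rz(a)); move_l(p+[0,0,.155],feed=.1); sleep(.2); print(sense()["position"],sense()["finger_gap"])
T=tcpT(); I=[]
for n in("scene","side"):
    im,d=camera(n); c=camera_params(n); X=(T[:3,3]-[0,0,.06]-c["position"])@c["rotation"]
    u,v=cv2.projectPoints(X.reshape(1,1,3),np.zeros(3),np.zeros(3),c["K"],c["dist"])[0].ravel().astype(int)
    I.append(cv2.resize(im[v-30:v+30,u-30:u+30,::-1],(390,390),interpolation=cv2.INTER_CUBIC))
cv2.imwrite("pics/ret.png",cv2.convertScaleAbs(np.hstack(I),alpha=1.4)); print(sense()["time_s"])
E
```

```text
[ 0.03 -0.24  0.52]
[0.64 0.17 0.47]
[0.46430037 0.24872998 0.15559037] 0.021687214828285513
30.3667
```

View pics/ret.png

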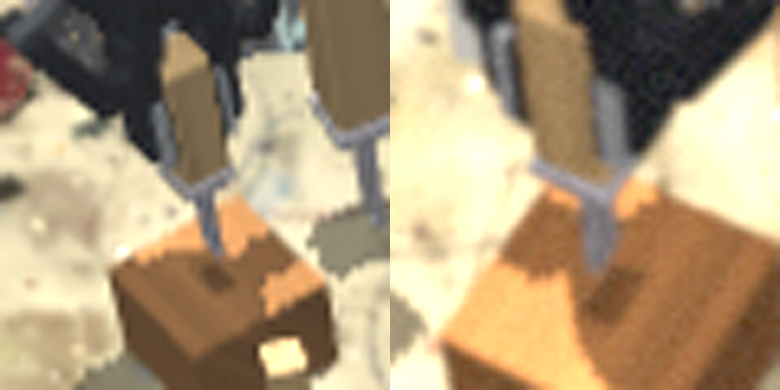

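The blade hangs straight over the pocket (scene crop (215,255) over the pocket at (215,275)). Lowering it with a force guard.

```bash
python3 - <<'E'
from h import *
p=np.array([.4638,.2483,0])
h=move_l(p+[0,0,.125],feed=.05,until_force=6); print(h,sense()["position"],F(3))
if not h:
    h=move_l(p+[0,0,.0945],feed=.04,until_force=8); print(h,sense()["position"],F(3))
print(sense()["time_s"])
E
```

```text
False [0.46397358 0.2482859  0.12499346] [ 0.03304735  0.4262813  -0.00745274]
True [0.46332787 0.24807468 0.09575919] [ 1.33859168 -0.08504745  5.79706334]
31.9083
```

Seated at the original height. Releasing and retreating.

```bash
python3 - <<'E'
from h import *
command_gripper(.055); p=sense()["position"]; move_l([p[0],p[1],.23],feed=.1); sleep(.5)
T=tcpT(); im,d=camera("wrist"); P=cloud("wrist",d,T); m=(np.abs(P[...,2]-.122)<.006)&(np.hypot(P[...,0]-.464,P[...,1]-.248)<.03); print(np.nanmedian(P[m],0),m.sum())
s,_=camera("side"); cv2.imwrite("pics/end.png",cv2.resize(np.hstack([s[160:360,200:400,::-1],im[60:360,170:470,::-1][::1,::1][:200,50:250]]),(796,398))); print(sense()["time_s"])
E
```

```text
[0.46537254 0.24840748 0.12185361] 791
34.425
```

View pics/end.png

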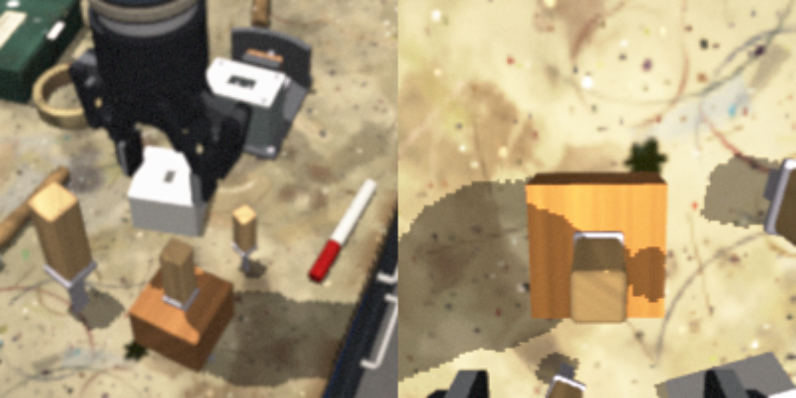

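The tool stands upright in the orange holder (side crop (178,275)), the gripper is clear of it, and the neighbouring things have not moved.

```bash
python3 -c "
from rig import *
print(finish_job())"
```

```text
the job is handed in; nothing more can be done
None
```

I advanced the star wheel over three strokes until the shoe pressed firmly on the lining (about 9.5 N push at the teeth), stood the tool back upright in its holder, and handed the job in at about 35 s; no verdict came back.

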